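# Load the blank shaker

### The arm

A 7-joint arm with a two-finger parallel gripper is mounted at the origin on the work surface. World frame = base frame: x ahead of the robot, y to its left, z up, the work surface at z = 0. Lengths are in m, angles in rad, forces in N, time in s.
With the tool pointing down it reaches from about 0.35 to 0.9 m from the base axis. Payload 19.9 kg.
Tool frame: the origin (TCP) lies on the centre line of the jaws, within the pads' length; the fingertips stand 22 mm ahead of it and the grasp point (between the pads) lies 3 mm ahead of it (robot.tcp_to_tips is the distance from the TCP to the fingertips, in m); z points along the fingers, y is the line along which they close (so a half turn about z gives the same grasp; the last joint's range is limited). The gripper opens to 94 mm and grips with 3 to 60 N. Pads are 16 mm wide; open, the fingers measure 119 mm over their backs; the gripper's body (75 mm by 177 mm) begins 78 mm behind the grasp point.
Start: joints at [-1.274, 0.417, -0.01, 1.614, 0.005, 1.111, -0.053], TCP at [0.207, 0.59, 0.227] pointing down, gripper open.
Joint ranges: [-2.81, 2.81], [-0.39, 2.02], [-1.27, 1.25], [0.06, 2.57], [-1.19, 4.33], [0.19, 2], [-2.82, 2.82]. Speed limits (rad/s): [1.89, 1.89, 2.39, 2.39, 3.01, 3.01, 3.01].

### API

Orientations are given as a 3x3 rotation matrix whose columns are the frame's x, y, z axes.
In Python, from rig import robot, grab_frame, camera_info, recognise, cut_out, tip_of, readout gives the robot as it stands. Calls block until the motion is done:
- robot.move_ptp(position, orientation): joint-space move of the TCP to a pose.
- robot.move_linear(position, velocity=0.15, frame=None, threshold=None): straight line of the TCP; frame=None keeps the orientation; velocity is the mean speed in m/s. With threshold (N) it stops when the force on the tool has changed by that much, and returns True; else False.
- robot.goto_joints(angles): joint-space move.
- robot.gripper_to(opening): finger opening in m; the grip force is fixed at half the most; returns when the fingers have stopped.
- robot.pause(seconds).
- robot.ik(position, orientation): joint angles nearest the present ones, or None.
- grab_frame(name): name is "side" or "top"; returns (picture, depth): 384x512x3 uint8, red, green, blue; 384x512 float32, m along the optical axis (not along the pixel's ray), 0 where there is no reading.
- camera_info(name): a dict with "fx", "fy", "cx", "cy" (pixels), "rvec" (rotation vector, rad) and "tvec" (3), from world to camera coordinates, as OpenCV has them. Camera axes: x right, y down, z forward; pixel columns grow to the right and rows downward; lengths in m; the calibration is good to about 2 mm. A picture is of the moment at which its call begins. camera_info takes no time and is no camera call.
A pose or a line that the arm cannot do raises robot.PlanningError and nothing moves.
- robot.sign_off(): hands the job in; it is judged then, once.
Trained networks look in the newest picture that a camera, given by its name, has taken for a name from the list of things; names that differ only in an ending like _2 or _b are one class to them, and where a whole thing is asked for, a point or a joint stands for the part that bears it (a point fixed in the world has none). Each returns a list of dicts, best first, with "p" (0 to 1); they miss things now and then, are a little off and sometimes report something else, mostly with a low value. They report only what shows in the picture. A call takes as long as a camera call.
- recognise(camera, query): "pixel" ([row, column] in pixels, amid what is visible of it).
- cut_out(camera, query): "pixels" (384x512 bool, what is visible of it) and "pixel" ([row, column] in pixels, amid what is visible of it).
- tip_of(camera, query): "pixel" ([row, column] in pixels: a listed point, or the origin of a listed thing).
Readings, each from a call of its own:
- readout.get_time(): time.
- readout.get_qpos(): joint angles.
- readout.get_joint_vel(): joint speeds.
- readout.get_effort(): joint torques, N m.
- readout.get_ee_pos(): TCP position.
- readout.get_tool_rot(): TCP orientation.
- readout.get_force(): force on the tool from outside, world axes, zero at the start.
- readout.get_moment(): the same for the moment, N m.
- readout.get_opening(): finger opening in m.
- readout.get_grasp_force(): force on a finger pad.
Only numpy, scipy, OpenCV 4.12 (cv2) and the standard library are available. Lean on these libraries where they do the work, as an engineer would, in place of code of your own. Each camera call takes 0.05 s, during which the arm holds its last target. There are 200 camera calls.

### The job

Stand every polished comb blank from the stand upright and fully home in the free slots of the rack, one to a slot, leaving the blanks already there in place. Pack the gap between the rack's end block and the steel stop with two of the wooden packers, standing upright, square and fully down side by side, chosen so that less than 6 mm of play is left. Only then throw the shaker's lever fully over to on; do not disturb the tin, spanner and brush.

Things in the scene. Friction and masses are not known exactly. Their poses are not given: they have to be found in the camera images.
- rack: Fixed plywood rack with 7 slots, on a dark bed. Origin: centre of the slotted part, on the bench; x along the slots, y along the row, z up. Slots at y = -72, -48, -24, 0, 24, 48, 72 mm, each 11 mm wide, 66 mm long, floor at z = 12 mm. Ribs and side walls rise to z = 44 mm; the ribs' top 8 mm is 2.5 mm narrower on each side as a lead-in.
- block_face (a point): Foot of the face of the rack's wooden end block (60 mm wide, top 14 mm above here), in the middle, on the floor of the gap for packers: 115 mm from the rack's origin along its -y, z = 6 mm. Axes as the rack. The gap runs from here along -y to the stop, open at both x ends.
- stop: Fixed steel end stop bar, 60 x 22 mm, 14 mm high. Origin: middle of the foot of its face towards the gap, so the gap's width is its distance from block_face (66 to 82 mm, differs from start to start; two packers of the right sum always fit). Axes as the rack.
- stand: Fixed plywood stand with 5 slots where the polished blanks wait. Slots as in the rack (11 mm wide, floor z = 12 mm, ribs and sides up to z = 44 mm) but at y = -68, -34, 0, 34, 68 mm. Origin: its centre on the bench; x along the slots, y along the row.
- blank1: Polished rosewood comb blank waiting on edge in the stand (4 or 5 are present): plain plate 60 mm wide (its x) x 8 mm thick (its y) x 90 mm tall (z), 50 g. Origin: centre of its underside. Can be held by its two narrow edges, 60 mm apart.
- blank2: Polished rosewood comb blank waiting on edge in the stand (4 or 5 are present): plain plate 60 mm wide (its x) x 8 mm thick (its y) x 90 mm tall (z), 50 g. Origin: centre of its underside. Can be held by its two narrow edges, 60 mm apart.
- blank3: Polished rosewood comb blank waiting on edge in the stand (4 or 5 are present): plain plate 60 mm wide (its x) x 8 mm thick (its y) x 90 mm tall (z), 50 g. Origin: centre of its underside. Can be held by its two narrow edges, 60 mm apart.
- blank4: Polished rosewood comb blank waiting on edge in the stand (4 or 5 are present): plain plate 60 mm wide (its x) x 8 mm thick (its y) x 90 mm tall (z), 50 g. Origin: centre of its underside. Can be held by its two narrow edges, 60 mm apart.
- blank5: Polished rosewood comb blank waiting on edge in the stand (4 or 5 are present): plain plate 60 mm wide (its x) x 8 mm thick (its y) x 90 mm tall (z), 50 g. Origin: centre of its underside. Can be held by its two narrow edges, 60 mm apart.
- old1: A like blank that already stands in a slot of the rack at the start (2 are present, slots vary): 60 x 8 x 90 mm, origin at the centre of its underside. To be left where it is.
- old2: A like blank that already stands in a slot of the rack at the start (2 are present, slots vary): 60 x 8 x 90 mm, origin at the centre of its underside. To be left where it is.
- old3: A like blank that already stands in a slot of the rack at the start (2 are present, slots vary): 60 x 8 x 90 mm, origin at the centre of its underside. To be left where it is.
- old4: A like blank that already stands in a slot of the rack at the start (2 are present, slots vary): 60 x 8 x 90 mm, origin at the centre of its underside. To be left where it is.
- packer28: Pale laminated wooden packer block with dark glue lines, 28 mm thick (its y), 56 mm long (its x), 36 mm tall (z), about 60 g, standing on the bench near the robot; its lowest 5 mm is 1.5 mm thinner on each side. Origin: centre of its underside.
- packer32: Pale laminated wooden packer block with dark glue lines, 32 mm thick (its y), 56 mm long (its x), 36 mm tall (z), about 60 g, standing on the bench near the robot; its lowest 5 mm is 1.5 mm thinner on each side. Origin: centre of its underside.
- packer36: Pale laminated wooden packer block with dark glue lines, 36 mm thick (its y), 56 mm long (its x), 36 mm tall (z), about 60 g, standing on the bench near the robot; its lowest 5 mm is 1.5 mm thinner on each side. Origin: centre of its underside.
- packer44: Pale laminated wooden packer block with dark glue lines, 44 mm thick (its y), 56 mm long (its x), 36 mm tall (z), about 60 g, standing on the bench near the robot; its lowest 5 mm is 1.5 mm thinner on each side. Origin: centre of its underside.
- switch_base: Grey block of the shaker's switch lever, fixed to the bench. Origin: centre of its underside; the lever swings in its x-z plane.
- switch (a joint): Angle of the shaker's switch lever, rad: about 0 (off) leaning to the base's -x; 1.0 (on) leaning to its +x. It stays where it is left; pushing it with a closed gripper is enough; its tip swings from about 40 mm on one side of the base to 40 mm on the other.
- switch_tip (a point): Tip of the black 80 mm switch lever.
- tin: Aluminium wax tin, 70 mm across, 60 mm high: a bystander.
- spanner: Steel spanner lying on the bench: a bystander.
- brush: Brush lying on the bench: a bystander.

How it is judged:
By the outcome, as a careful person would: the job done as asked, in the order asked, and still so for the second after the job is handed in, with the robot touching nothing.
Of blank1, blank2, blank3, blank4, blank5 only 4 to 5 are there at a start; the rules pass over those that are not, and their reading is None.
Of old1, old2, old3, old4 only 2 to 2 are there at a start; the rules pass over those that are not, and their reading is None.
At some moment in a run one of packer28, packer32, packer36, packer44 may be knocked a few centimetres aside while the robot is not near it.
It also fails if it takes over 208 s, if anything falls off the work surface, if the arm or the gripper's body presses on something with over 40 N, if the wrist force passes 120 N, or if a joint passes its speed limit or range.

## Working session

There is one attempt and no reset: what is moved stays moved. The work goes in short steps, each a Python script; the robot and the scene stay as the last script left them, time stands still between calls to the robot, and variables do not carry over. Pictures are saved under pics/ and viewed, at most 14 in all, crops included, and the job is handed in when it is done.

```bash
ls; mkdir -p pics; python3 - <<'E'
from rig import *
import cv2,numpy as np
for n in("top","side"):
    p,d=grab_frame(n); cv2.imwrite(f"pics/{n}0.png",cv2.resize(p[:,:,::-1],(800,600),interpolation=cv2.INTER_CUBIC)); np.save(f"pics/{n}0d.npy",d); np.save(f"pics/{n}0p.npy",p)
    c=camera_info(n);R=cv2.Rodrigues(np.array(c["rvec"],float))[0];print(n,c,"pos",-R.T@np.array(c["tvec"]).ravel(), "z",R[2])
print(readout.get_time())
E
```

```text
pics
rig.py
top {'fx': 430.3031150638126, 'fy': 430.3031150638126, 'cx': 252.53143490661984, 'cy': 195.08702555795116, 'rvec': array([ 2.19888198, -2.2004111 ,  0.10841592]), 'tvec': array([0.02123809, 0.59404332, 1.32158987])} pos [0.50058468 0.0594722  1.35860824] z [ 0.06965181 -0.02879796 -0.99715561]
side {'fx': 420.94763317149614, 'fy': 420.94763317149614, 'cx': 250.81289164540183, 'cy': 194.0128785887512, 'rvec': array([ 2.0548138 , -0.83812953,  0.44905113]), 'tvec': array([-0.37784991,  0.3174032 ,  0.92144945])} pos [-0.13921152 -0.66642062  0.79315078] z [ 0.5797359   0.57765985 -0.5746437 ]
0.1
```

View pics/top0.png

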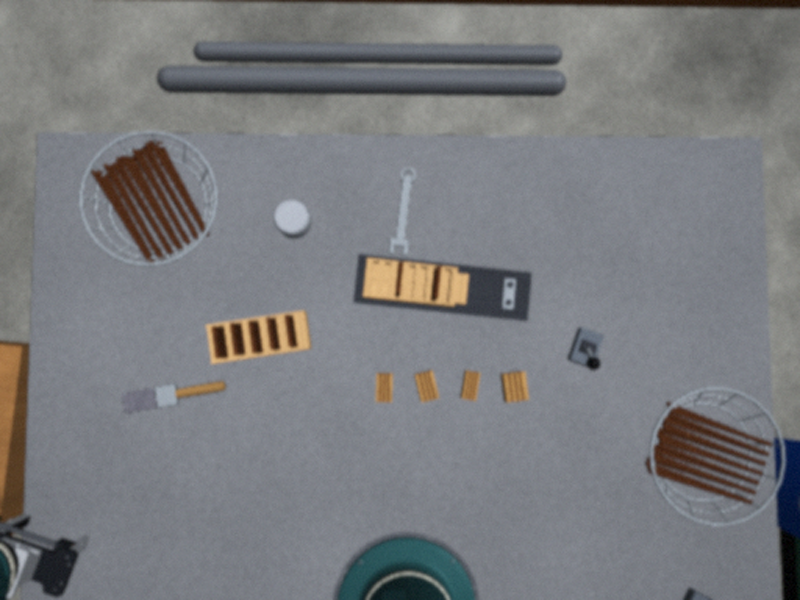

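View pics/side0.png

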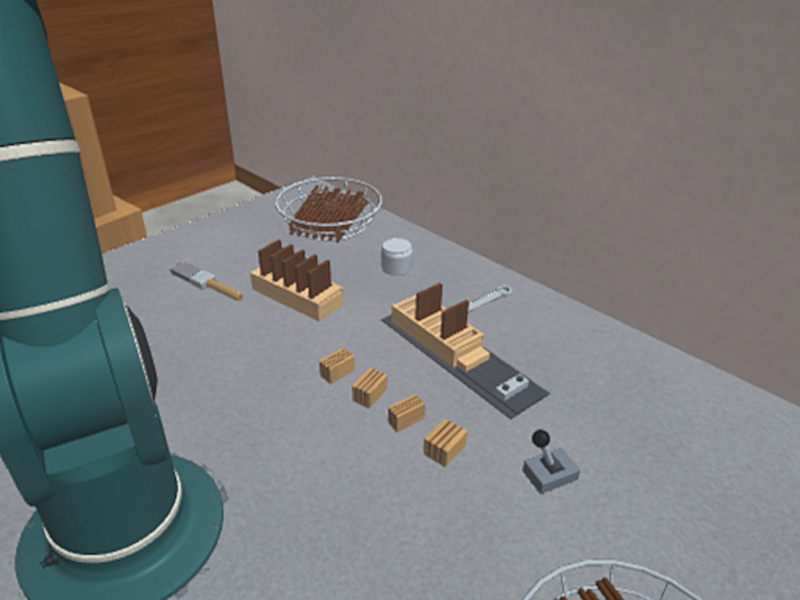

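The top view shows the stand at about (335,258), with 5 blanks. The rack is at about (285,415), with 2 old blanks. The stop is at (293,509), the packers are in row 386 at cols 385/427/471/515, and the switch is at (347,587). Image up is +x and image left is +y. Next I'll measure from depth.

```bash
cat > h.py <<'E'
from rig import *
import cv2,numpy as np
def cam(n):
    c=camera_info(n);R=cv2.Rodrigues(np.array(c["rvec"],float))[0];return c,R,np.array(c["tvec"],float).ravel()
def cloud(n,d):
    c,R,t=cam(n);v,u=np.mgrid[:384,:512]
    P=np.stack([(u-c["cx"])/c["fx"]*d,(v-c["cy"])/c["fy"]*d,d],-1)
    return (P-t)@R
def at_z(n,pix,z):
    c,R,t=cam(n);r=R.T@np.array([(pix[1]-c["cx"])/c["fx"],(pix[0]-c["cy"])/c["fy"],1]);o=-R.T@t
    return o+r*(z-o[2])/r[2]
def rect(xy):
    (c,(w,h),a)=cv2.minAreaRect(np.float32(xy)*1000)
    if w<h: w,h,a=h,w,a+90
    return np.round(c,1),round(w,1),round(h,1),round((a+90)%180-90,1)
E
python3 - <<'E'
from h import *
for n in("top","side"):
    p,d=grab_frame(n);C=cloud(n,d);np.save(f"pics/C{n}.npy",C)
    print(n,"zero depth",(d==0).mean(), "bench z mm",np.round(1000*np.percentile(C[200:260,100:400,2][d[200:260,100:400]>0],[10,50,90]),1))
    qs=["rack","stop","stand","blank1","old1","packer28","packer32","packer36","packer44","switch_base","switch","tin","spanner","brush"]
    for q in qs:
        for r in cut_out(n,q)[:7]:
            if r["p"]<.3: continue
            m=r["pixels"]&(d>0);Q=C[m]
            if len(Q)<5: continue
            z=Q[:,2];print(q,round(r["p"],2),np.int32(r["pixel"]),len(Q),"z",np.round(1000*np.percentile(z,[5,50,95])),"rect",*rect(Q[:,:2]))
    for q in["rack","block_face","stop","stand","switch_base","switch_tip","packer28"]:
        print("tip",q,[(round(r["p"],2),np.round(r["pixel"],1)) for r in tip_of(n,q)[:4]])
print(readout.get_time())
E
```

```text
top zero depth 0.0041656494140625 bench z mm [-3.2  0.9 37.5]
rack 0.98 [186 284] 3204 z [ 0.  8. 46.] rect [630.5 -77.2] 356.4 103.5 84.1
rack 0.67 [244 242] 163 z [32. 36. 40.] rect [432.2  43. ] 51.8 27.6 -0.0
stop 0.42 [190 327] 155 z [ 7. 21. 27.] rect [ 615.8 -207.4] 60.6 23.3 -6.4
stand 0.82 [210 170] 764 z [27. 44. 49.] rect [529.1 294.1] 204.2 76.0 -81.4
blank1 0.69 [217 139] 116 z [ 47.  84. 105.] rect [519.2 354.7] 55.0 6.5 10.2
blank1 0.65 [212 175] 111 z [ 37.  93. 106.] rect [536.6 255.1] 54.4 8.5 9.5
blank1 0.62 [215 163] 141 z [ 35.  90. 105.] rect [529.7 288.6] 58.3 9.7 7.5
blank1 0.59 [217 151] 158 z [ 37.  84. 105.] rect [524.3 328.3] 59.7 22.3 10.0
old1 0.42 [174 254] 54 z [ 36. 102. 105.] rect [642.4  14.7] 55.7 7.8 -5.7
packer28 0.77 [249 275] 255 z [ 0. 35. 41.] rect [430.9 -43.9] 61.5 41.9 13.4
packer28 0.73 [245 331] 305 z [14. 36. 41.] rect [ 431.3 -215.3] 56.1 45.0 6.7
packer28 0.66 [246 297] 188 z [10. 35. 39.] rect [ 434.4 -126.9] 57.2 27.7 -9.6
packer28 0.61 [191 325] 140 z [14. 21. 27.] rect [ 616.2 -207.4] 58.0 23.2 -6.7
packer28 0.54 [243 242] 209 z [
[... 4894 characters left out ...]
28] 451 z [-2. 15. 20.] rect [425.1 471.5] 234.7 63.6 -81.3
brush 0.52 [177 203] 243 z [ 46.  75. 101.] rect [541.3 218.9] 64.0 12.3 5.4
tip rack [(0.69, array([214.5, 277.9]))]
tip block_face [(0.85, array([230.5, 302.8]))]
tip stop [(0.62, array([249.5, 325.5])), (0.59, array([287.6, 284.5])), (0.35, array([195.7, 306.4])), (0.32, array([250.4, 237.2]))]
tip stand []
tip switch_base [(0.9, array([304. , 349.8])), (0.38, array([240.3, 214.4]))]
tip switch_tip [(0.74, array([280.6, 346.2])), (0.49, array([220. , 291.2])), (0.21, array([181. , 133.3]))]
tip packer28 [(0.98, array([251.1, 233.6])), (0.94, array([242.3, 215.4])), (0.74, array([290. , 284.7])), (0.58, array([268.7, 261. ]))]
2.3
```

```bash
python3 - <<'E'
from h import *
A={}
for n in("top","side"):
    A[n]=np.mean([grab_frame(n)[0].astype(float) for _ in range(6)],0); np.save(f"pics/A{n}.npy",A[n])
t=np.uint8(A["top"])[:,:,::-1]; s=np.uint8(A["side"])[:,:,::-1]
a=cv2.resize(t[155:215,222:345],(800,390),interpolation=cv2.INTER_CUBIC)
b=cv2.resize(s[170:270,240:360],(720,600),interpolation=cv2.INTER_CUBIC)
cv2.imwrite("pics/r1.png",a);cv2.imwrite("pics/r2.png",b)
E
```

```text
(no output)
```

View pics/r1.png

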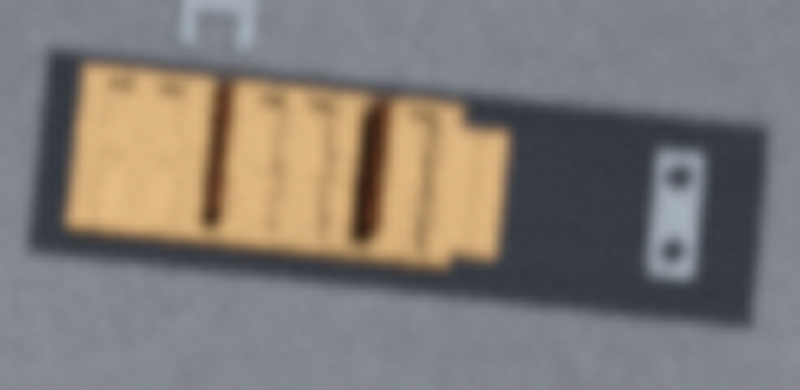

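View pics/r2.png

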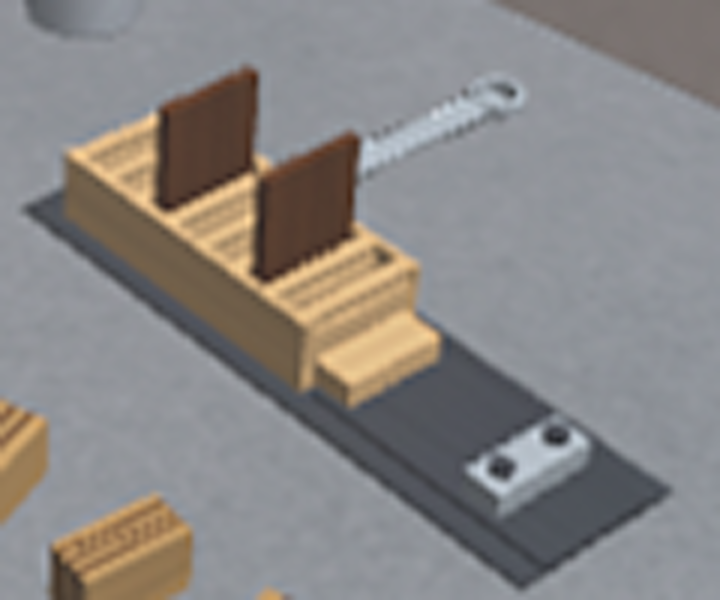

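The rack's old blanks sit at y=+24 and y=-48, so the free slots are 72, 48, 0, -24 and -72. I'll fit 3D models photometrically to get mm precision.

```bash
cat > fit.py <<'E'
from h import *
from scipy.optimize import least_squares
S=4
def box(x0,x1,y0,y1,z0,z1): return np.array([[x,y,z] for x in(x0,x1) for y in(y0,y1) for z in(z0,z1)],float)
def solid(b,k):  # silhouette then top face
    return [(b,k),(b[b[:,2]==b[:,2].max()],k+1)]
def render(n,parts,pose,roi,nk):
    c,R,t=cam(n);K=np.array([[c["fx"],0,c["cx"]],[0,c["fy"],c["cy"]],[0,0,1]])
    r0,r1,c0,c1=roi;x,y,a=pose
    L=np.zeros(((r1-r0)*S,(c1-c0)*S),np.uint8);ca,sa=np.cos(a),np.sin(a)
    for P,k in parts:
        W=np.stack([x+ca*P[:,0]-sa*P[:,1],y+sa*P[:,0]+ca*P[:,1],P[:,2]],1)/1000
        q=(R@W.T).T+t;q=(K@q.T).T;q=q[:,:2]/q[:,2:]
        h=cv2.convexHull(np.float32((q-[c0,r0]+.5)*S-.5))
        cv2.fillConvexPoly(L,np.int32(np.round(h*64)),int(k),shift=6)
    return np.stack([cv2.GaussianBlur(cv2.resize(np.float32(L==k),(c1-c0,r1-r0),interpolation=cv2.INTER_AREA),(0,0),.6) for k in range(nk)],-1)
def fit(n,img,build,p0,roi,nk,steps=(3,1.5,.7),ang=2):
    r0,r1,c0,c1=roi;I=img[r0:r1,c0:c1].reshape(-1,3)
    sc=np.ones(len(p0));sc[ang]=.01
    def res(p):
        parts,pose=build(p*sc);M=render(n,parts,pose,roi,nk).reshape(-1,nk)
        M=M[:,M.sum(0)>1]
        A=np.linalg.lstsq(M,I,rcond=None)[0];e=(M@A-I).ravel()
        return e
    p=np.array(p0)/sc
    for s in steps:
        r=least_squares(res,p,loss="soft_l1",f_scale=12,diff_step=s/np.maximum(np.abs(p),1e-3),max_nfev=25,x_scale=1.0);p=r.x
    return p*sc,np.sqrt(np.mean(r.fun**2))
def rackm(p):
    x,y,a,hx,hy,gap,bx,by0,by1=p
    P=[(box(-bx,bx,by0,by1,0,6),1)]
    P+=solid(box(-hx,hx,-hy,hy,6,44),2)
    P+=[(b,k+0) for b,k in solid(box(-30,30,-115,-hy,6,20),4)]
    for ys in(24,-48): P+=solid(box(-30,30,ys-4,ys+4,44,102),8)
    P+=solid(box(-30,30,-115-gap-22,-115-gap,6,20),6)
    return P,(x,y,a)
def standm(p):
    x,y,a,hx,hy,*d=p
    P=solid(box(-hx,hx,-hy,hy,0,44),1)
    for i,ys in enumerate((68,34,0,-34,-68)): P+=solid(box(-30+d[5],30+d[5],ys+d[i]-4,ys+d[i]+4,44,102),3)
    return P,(x,y,a)
def packm(p):
    x,y,a,t=p
    return solid(box(-28,28,-t/2,t/2,0,36),1),(x,y,a)
E
cat > run1.py <<'E'
from fit import *
for n in("top","side"):
    A=np.load(f"pics/A{n}.npy")
    roi=(150,220,218,350) if n=="top" else (165,275,235,360)
    p,e=fit(n,A,rackm,[640,-22,np.radians(-6),40,84,74,50,-240,100],roi,10)
    print(n,"rack",np.round(p,1),"yaw",round(np.degrees(p[2]),2),"rms",round(e,1))
    roi=(190,240,122,208) if n=="top" else (145,212,152,228)
    p,e=fit(n,A,standm,[530,293,np.radians(8),38,90,0,0,0,0,0,0],roi,5)
    print(n,"stand",np.round(p,1),"yaw",round(np.degrees(p[2]),2),"rms",round(e,1))
    for (x,y,a,t),rt,rs in zip([(431,43,0,33),(431,-44,13,33),(433,-127,-10,28),(431,-215,7,44)],[(246,246),(247,273),(246,300),(247,330)],[(234,215),(247,236),(263,259),(282,284)]):
        r=rt if n=="top" else rs;h=16 if n=="top" else 20
        p,e=fit(n,A,packm,[x,y,np.radians(a),t],(r[0]-h,r[0]+h,r[1]-h,r[1]+h),3)
        print(n,"packer",np.round(p,1),"yaw",round(np.degrees(p[2]),2),"rms",round(e,1))
E
time python3 run1.py
```

```text
top rack [ 6.396e+02 -9.200e+00 -1.000e-01  3.860e+01  9.060e+01  9.510e+01
  4.950e+01 -2.447e+02  1.094e+02] yaw -6.2 rms 10.8
top stand [5.315e+02 2.884e+02 2.000e-01 3.830e+01 9.610e+01 0.000e+00 0.000e+00
 0.000e+00 0.000e+00 0.000e+00 0.000e+00] yaw 8.82 rms 6.4
top packer [432.2  44.    0.   29.8] yaw 0.0 rms 4.8
top packer [ 4.347e+02 -3.980e+01  3.000e-01  3.560e+01] yaw 14.72 rms 4.7
top packer [ 4.358e+02 -1.271e+02 -2.000e-01  2.710e+01] yaw -10.22 rms 3.6
top packer [ 4.326e+02 -2.159e+02  1.000e-01  4.300e+01] yaw 7.21 rms 5.8
side rack [ 6.387e+02 -1.040e+01 -1.000e-01  3.700e+01  8.860e+01  7.570e+01
  4.790e+01 -2.432e+02  1.081e+02] yaw -5.71 rms 16.2
side stand [5.308e+02 2.871e+02 2.000e-01 3.550e+01 9.420e+01 0.000e+00 0.000e+00
 0.000e+00 0.000e+00 0.000e+00 0.000e+00] yaw 8.94 rms 18.5
side packer [432.8  43.4   0.   29.6] yaw 0.0 rms 18.4
side packer [ 4.356e+02 -4.010e+01  2.000e-01  3.350e+01] yaw 12.72 rms 19.6
side packer [ 4.369e+02 -1.273e+02 -2.000e-01  2.480e+01] yaw -10.27 rms 16.2
side packer [ 4.345e+02 -2.153e+02  1.000e-01  4.240e+01] yaw 7.04 rms 17.7
real	0m11.030s
user	0m39.922s
sys	0m0.186s
```

```bash
python3 - <<'E'
s=open("fit.py").read()
a=s.index("def solid");b=s.index("def rackm")
new='''def solid(b,k): return [(b,k)]   # k..k+2: top, x-sides, y-sides
IDX=[([1,3,7,5],0,(0,0,1)),([0,1,3,2],1,(-1,0,0)),([4,5,7,6],1,(1,0,0)),([0,1,5,4],2,(0,-1,0)),([2,3,7,6],2,(0,1,0))]
def render(n,parts,pose,roi,nk):
    c,R,t=cam(n);K=np.array([[c["fx"],0,c["cx"]],[0,c["fy"],c["cy"]],[0,0,1]])
    r0,r1,c0,c1=roi;x,y,a=pose;o=-R.T@t*1000
    L=np.zeros(((r1-r0)*S,(c1-c0)*S),np.uint8);ca,sa=np.cos(a),np.sin(a)
    Rz=np.array([[ca,-sa,0],[sa,ca,0],[0,0,1]])
    for P,k in parts:
        W=(P@Rz.T)+[x,y,0]
        q=(R@(W/1000).T).T+t;q=(K@q.T).T;q=q[:,:2]/q[:,2:]
        for ix,dk,nrm in IDX:
            if (o-W[ix[0]])@(Rz@nrm)<=0: continue
            h=cv2.convexHull(np.float32((q[ix]-[c0,r0]+.5)*S-.5))
            cv2.fillConvexPoly(L,np.int32(np.round(h*64)),int(k+dk),shift=6)
    return np.stack([cv2.GaussianBlur(cv2.resize(np.float32(L==k),(c1-c0,r1-r0),interpolation=cv2.INTER_AREA),(0,0),.6) for k in range(nk)],-1)
def fit(n,img,build,p0,roi,nk,steps=(3,1.5,.7)):
    r0,r1,c0,c1=roi;I=img[r0:r1,c0:c1].reshape(-1,3)
    sc=np.ones(len(p0));sc[2]=.01;p0=np.array(p0,float);off=1000.
    def res(q):
        parts,pose=build(p0+(q-off)*sc);M=render(n,parts,pose,roi,nk).reshape(-1,nk)
        M=M[:,M.sum(0)>1]
        return (M@np.linalg.lstsq(M,I,rcond=None)[0]-I).ravel()
    q=np.full(len(p0),off)
    for s in steps:
        r=least_squares(res,q,loss="soft_l1",f_scale=12,diff_step=s/off,max_nfev=25,x_scale=1.0);q=r.x
    return p0+(q-off)*sc,np.sqrt(np.mean(r.fun**2))
'''
s=s[:a]+new+s[b:]
s=s.replace("P+=[(b,k+0) for b,k in solid(box(-30,30,-115,-hy,6,20),4)]","P+=solid(box(-30,30,-115,-hy,6,20),7)").replace("P=[(box(-bx,bx,by0,by1,0,6),1)]","P=solid(box(-bx,bx,by0,by1,0,6),1)").replace("6,44),2)","6,44),4)").replace("44,102),8)","44,102),10)").replace("6,20),6)","6,20),13)").replace("44,102),3)","44,102),4)")
open("fit.py","w").write(s)
r=open("run1.py").read().replace("640,-22,np.radians(-6),40,84","639,-10,np.radians(-6),38,90").replace("roi,10)","roi,16)").replace("roi,5)","roi,7)").replace("r[1]+h),3)","r[1]+h),4)").replace("from fit import *","from fit import *\nnp.set_printoptions(suppress=True,linewidth=150)")
open("run1.py","w").write(r)
E
time python3 run1.py
```

```text
top rack [ 639.2   -8.9   -0.1   38.9   90.6   75.5   49.2 -244.6  108.9] yaw -5.92 rms 7.1
top stand [531.6 290.6   0.2  38.1  94.8  -2.4  -2.3  -2.1  -2.   -2.   -1.4] yaw 8.73 rms 5.9Traceback (most recent call last):
  File "run1.py", line 13, in <module>
    p,e=fit(n,A,packm,[x,y,np.radians(a),t],(r[0]-h,r[0]+h,r[1]-h,r[1]+h),4)
        ~~~^^^^^^^^^^^^^^^^^^^^^^^^^^^^^^^^^^^^^^^^^^^^^^^^^^^^^^^^^^^^^^^^^
  File "fit.py", line 29, in fit
    r=least_squares(res,q,loss="soft_l1",f_scale=12,diff_step=s/off,max_nfev=25,x_scale=1.0);q=r.x
    return func(*args, **kwargs)
    vector_fun = VectorFunction(
        fun_wrapped,
    ...<6 lines>...
        workers=workers
    )
    self.J, dct = approx_derivative(
                  ~~~~~~~~~~~~~~~~~^
        self.fun_wrapped, self.x, f0=self.f, **finite_diff_options
        ^^^^^^^^^^^^^^^^^^^^^^^^^^^^^^^^^^^^^^^^^^^^^^^^^^^^^^^^^^
    )
    ^
    J, _nfev = _dense_difference(fun_wrapped, x0, f0, h,
               ~~~~~~~~~~~~~~~~~^^^^^^^^^^^^^^^^^^^^^^^^
                             use_one_sided, method,
                             ^^
[... 320 characters left out ...]
_1d(self.fun(x))
                         ~~~~~~~~^^^
    return self.f(x, *self.args, **self.kwargs)
           ~~~~~~^^^^^^^^^^^^^^^^^^^^^^^^^^^^^^
  File "fit.py", line 24, in res
    parts,pose=build(p0+(q-off)*sc);M=render(n,parts,pose,roi,nk).reshape(-1,nk)
                                      ~~~~~~^^^^^^^^^^^^^^^^^^^^^
  File "fit.py", line 8, in render
    c,R,t=cam(n);K=np.array([[c["fx"],0,c["cx"]],[0,c["fy"],c["cy"]],[0,0,1]])
          ~~~^^^
  File "h.py", line 4, in cam
    c=camera_info(n);R=cv2.Rodrigues(np.array(c["rvec"],float))[0];return c,R,np.array(c["tvec"],float).ravel()
ValueError: time passes only in moves, steps and waits

real	0m7.172s
user	0m26.970s
sys	0m0.123s
```

```bash
sed -i 's/^def cam(n)/import functools\n@functools.cache\ndef cam(n)/' h.py; time python3 run1.py
```

```text
top rack [ 639.2   -8.9   -0.1   38.9   90.6   75.5   49.2 -244.6  108.9] yaw -5.92 rms 7.1
top stand [531.6 290.6   0.2  38.1  94.8  -2.4  -2.3  -2.1  -2.   -2.   -1.4] yaw 8.73 rms 5.9
top packer [432.4  44.1  -0.   30. ] yaw -0.7 rms 4.5
top packer [434.6 -39.    0.2  36. ] yaw 13.85 rms 4.6
top packer [ 436.1 -126.5   -0.2   27.5] yaw -9.9 rms 3.6
top packer [ 432.9 -215.1    0.1   42.7] yaw 6.91 rms 5.9
side rack [ 639.   -10.6   -0.1   37.4   89.8   72.2   47.6 -242.8  108.3] yaw -5.85 rms 15.2
side stand [531.6 289.1   0.2  37.1  95.3  -2.6  -2.8  -1.8  -2.1  -2.1  -0.9] yaw 8.97 rms 17.0
side packer [433.4  43.   -0.   28.9] yaw -0.84 rms 16.3
side packer [435.8 -41.    0.2  34.1] yaw 13.79 rms 17.7
side packer [ 437.3 -128.    -0.2   24.8] yaw -10.14 rms 14.1
side packer [ 434.8 -216.2    0.1   42.7] yaw 6.4 rms 14.5
real	0m10.048s
user	0m38.712s
sys	0m0.152s
```

The cameras agree to about 2 mm. From +y to -y the packers are 32, 36, 28 and 44. The gap estimate of 72–75.5 mm is ambiguous, so I'll probe it by touch, which also checks the calibration.

```bash
cat >> h.py <<'E'
RK=[639.1,-9.6,np.radians(-5.9)]   # rack pose mm, refined below
ST=[531.6,290.0,np.radians(8.85)]
def w(pose,x,y,z):
    ca,sa=np.cos(pose[2]),np.sin(pose[2]);return np.array([pose[0]+ca*x-sa*y,pose[1]+sa*x+ca*y,z])/1000
def ori(a,p=None):
    """tool down, closing along world angle a; of the two half turns the one nearer in joints"""
    p=readout.get_ee_pos() if p is None else p;q0=np.array(readout.get_qpos());best=None
    for s in(1,-1):
        y=s*np.array([np.cos(a),np.sin(a),0]);z=np.array([0,0,-1.]);R=np.stack([np.cross(y,z),y,z],1)
        q=robot.ik(p,R)
        if q is not None:
            c=np.abs(np.array(q)-q0).max()
            if best is None or c<best[0]: best=(c,R)
    return best[1]
def fast(p,R=None): robot.move_linear(p,velocity=.35,frame=R)
E
python3 - <<'E'
from h import *
print(robot.tcp_to_tips,np.round(readout.get_tool_rot(),2).tolist())
a=RK[2]
t0=readout.get_time()
p=w(RK,0,-152.5,150);R=ori(a+np.pi/2,p)
robot.move_ptp(p,R);t1=readout.get_time();robot.gripper_to(0.0)
print("t",t0,t1,readout.get_time(),readout.get_opening())
print(robot.move_linear(w(RK,0,-152.5,33),velocity=.15,threshold=8),readout.get_ee_pos(),readout.get_force())
E=[]
def inr(): 
    e=np.array(readout.get_ee_pos())*1000-[RK[0],RK[1],0];return np.cos(a)*e[0]+np.sin(a)*e[1],-np.sin(a)*e[0]+np.cos(a)*e[1],e[2]
for y in(-152.5+35,-152.5-35):
    h=robot.move_linear(w(RK,0,y,33),velocity=.03,threshold=3);E.append(inr()[1]);print(h,np.round(inr(),2),np.round(readout.get_force(),1))
    robot.move_linear(w(RK,0,-152.5,33),velocity=.1)
print("travel",E[0]-E[1],"gap~",E[0]-E[1]+25,"t",readout.get_time())
fast(w(RK,0,-152.5,150))
E
```

```text
0.022 [[-0.94, 0.33, -0.0], [0.33, 0.94, -0.0], [-0.0, -0.0, -1.0]]
t 2.9 5.925 7.3417 0.00039680490084156503
False [ 0.62390965 -0.16158092  0.03386051] [ 1.43450163 -0.06621243  0.32315227]
True [-2.0000e-02 -1.2619e+02  3.2920e+01] [ 0.2 -2.5  5. ]
True [-2.0000e-02 -1.7659e+02  3.2880e+01] [-0.1  2.6  5.2]
travel 50.40072654774147 gap~ 75.40072654774147 t 10.725
```

The probed gap is 75.4 mm, which the top camera confirms at 75.5. So I'll use 28+44=72, leaving 3.4 mm of play. The touched block face shifts the rack +1.3 mm along its y. First blank next.

```bash
cat >> h.py <<'E'
RK=[639.1+.13,-8.3,np.radians(-5.9)]
ST=[531.6,291.2,np.radians(8.8)]
OFF=dict(zip((68,34,0,-34,-68),(-2.4,-2.3,-2.1,-2.,-2.)))
UP=195
def insert(slot,bias=0):
    for k in(0,1.5,-1.5,3,-3):
        y=slot+bias+k
        robot.move_linear(w(RK,0,y,124),velocity=.2)
        robot.move_linear(w(RK,0,y,80.5),velocity=.07,threshold=6)
        z=readout.get_ee_pos()[2]*1000
        print("  try",k,"z",round(z,1),"F",np.round(readout.get_force(),1))
        if z<85: return k
    return None
def blank(src,slot,bias=0):
    s=w(ST,-1,src+OFF[src],UP);R=ori(ST[2],s)
    robot.move_ptp(s,R) if np.linalg.norm(s-readout.get_ee_pos())>.5 else fast(s,R)
    robot.gripper_to(.078)
    s[2]=.08;robot.move_linear(s,velocity=.2)
    robot.gripper_to(.05);print(src,"->",slot,"open",round(readout.get_opening()*1000,1),"f",readout.get_grasp_force())
    s[2]=UP/1000;robot.move_linear(s,velocity=.25)
    d=w(RK,0,slot+bias,UP);fast(d,ori(RK[2],d))
    k=insert(slot,bias)
    if k is not None:
        robot.gripper_to(.074);p=np.array(readout.get_ee_pos());p[2]=UP/1000;robot.move_linear(p,velocity=.25)
    print("  t",readout.get_time());return k
E
python3 - <<'E'
from h import *
print(blank(-68,72))
p,d=grab_frame("side");cv2.imwrite("pics/b1.png",cv2.resize(p[130:290,140:370][:,:,::-1],(800,556),interpolation=cv2.INTER_CUBIC))
E
```

```text
-68 -> 72 open 59.8 f 30.0022155046463
  try 0 z 80.4 F [ 0.  -0.   4.6]
  t 19.0667
0
```

View pics/b1.png

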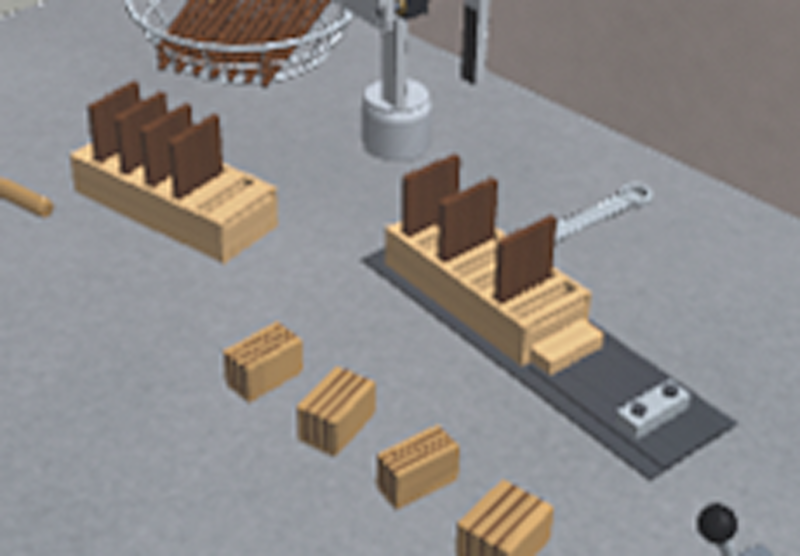

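The first blank stands home and upright in slot 72 at picture (430,200). The old blanks and the packers haven't moved. I'll do the other four.

```bash
python3 - <<'E'
from h import *
for s,d in((-34,48),(0,0),(34,-24),(68,-72)):
    if blank(s,d) is None: break
p,d=grab_frame("side");cv2.imwrite("pics/b2.png",cv2.resize(p[130:290,140:370][:,:,::-1],(800,556),interpolation=cv2.INTER_CUBIC))
A=np.mean([grab_frame("top")[0].astype(float) for _ in range(4)],0);np.save("pics/Atop2.npy",A)
E
```

```text
-34 -> 48 open 59.5 f 30.002206563949585
  try 0 z 80.4 F [-1.  -0.1  4.2]
  t 24.9917
0 -> 0 open 59.9 f 30.002200305461884
  try 0 z 80.4 F [-0.9  0.7  3.4]
  t 31.225
34 -> -24 open 60.0 f 30.001450181007385
  try 0 z 80.4 F [-0.6 -0.2  4.3]
  t 37.8333
68 -> -72 open 59.8 f 30.00199556350708
  try 0 z 80.4 F [-1.1  0.3  3.2]
  t 44.825
```

View pics/b2.png

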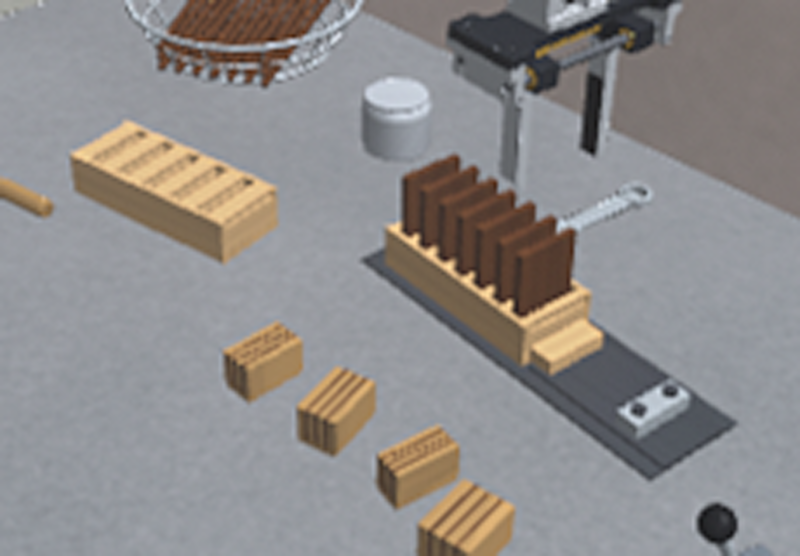

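All seven slots now stand full and home. The right-most packer, the 44 one, has been knocked: it moved from picture (505,530) to (467,530). I'll park the arm and re-measure the packers.

```bash
python3 - <<'E'
from fit import *
np.set_printoptions(suppress=True)
p=w(ST,0,0,250);robot.move_ptp(p,ori(ST[2],p))
A=np.mean([grab_frame("top")[0].astype(float) for _ in range(4)],0)
pic,d=grab_frame("top");C=cloud("top",d)
for r in cut_out("top","packer28"):
    Q=C[r["pixels"]&(d>0)];Q=Q[Q[:,2]>.025]
    if r["p"]<.25 or len(Q)<30 or not .36<Q[:,0].mean()<.52: continue
    c,l,t,a=rect(Q[:,:2]);r0,c0=np.int32(r["pixel"])
    f,e=fit("top",A,packm,[c[0],c[1],np.radians(a),t],(r0-16,r0+16,c0-16,c0+16),4)
    print(c,l,t,a,"fit",np.round(f,1),"yaw",round(np.degrees(f[2]),2),"rms",round(e,1))
cv2.imwrite("pics/t2.png",cv2.resize(pic[150:280,220:400][:,:,::-1],(800,578),interpolation=cv2.INTER_CUBIC))
print(readout.get_time())
E
```

```text
[ 411.4 -196.3] 56.4 44.1 7.2 fit [ 413.4 -195.9    0.1   42.7] yaw 7.57 rms 6.3
[430.8  44.5] 55.1 30.6 -0.1 fit [433.4  44.2  -0.   29.9] yaw -0.08 rms 5.0
[ 435.2 -127.7] 53.1 28.9 -7.5 fit [ 436.  -126.6   -0.2   27.3] yaw -10.3 rms 7.1
46.8167
```

View pics/t2.png

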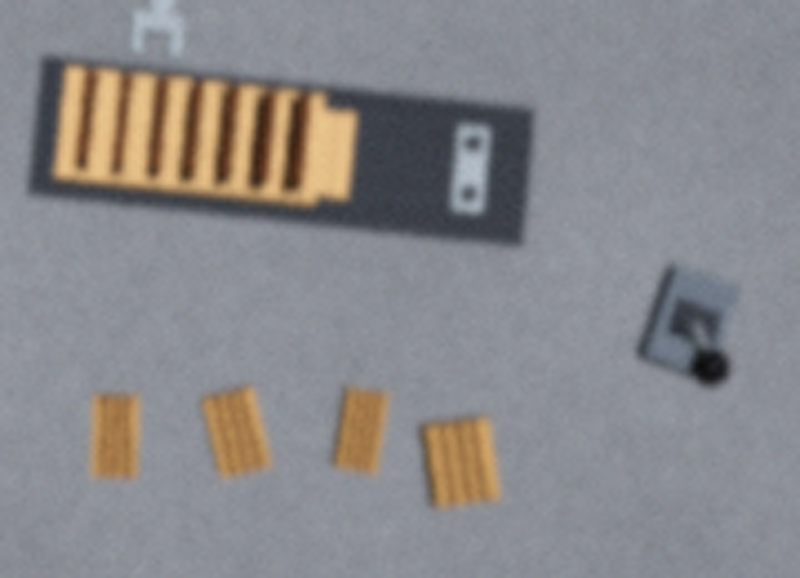

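The packers sit in crop row ~440 at cols 115/235/360/460, with the 44 packer now at (413,-196). The lever leans to (710,365), away from the rack. Now to place the 44 packer against the block.

```bash
cat >> h.py <<'E'
def inr():
    e=np.array(readout.get_ee_pos())*1000-[RK[0],RK[1],0];c,s=np.cos(RK[2]),np.sin(RK[2]);return np.array([c*e[0]+s*e[1],-s*e[0]+c*e[1],e[2]])
def grab_packer(x,y,yaw):
    p=np.array([x,y,130])/1000;R=ori(yaw,p);robot.move_ptp(p,R);robot.gripper_to(.085)
    p[2]=.028;robot.move_linear(p,velocity=.12,threshold=15)
    robot.gripper_to(.045);print("open",round(readout.get_opening()*1000,1),"f",readout.get_grasp_force())
    p[2]=.12;robot.move_linear(p,velocity=.2)
def lower(ys):
    p=w(RK,0,ys[0],120);fast(p,ori(RK[2],p))
    for y in ys:
        robot.move_linear(w(RK,0,y,58),velocity=.2)
        robot.move_linear(w(RK,0,y,34.3),velocity=.05,threshold=6)
        print("  y",y,np.round(inr(),1),"F",np.round(readout.get_force(),1))
        if inr()[2]<36: return y
E
python3 - <<'E'
from h import *
grab_packer(413.4,-195.4,np.radians(7.5))
y=lower([-115-22-2.5,-115-22-4.5,-115-22-1])
if y:
    z=inr()[2]+.4
    h=robot.move_linear(w(RK,0,y+6,z),velocity=.03,threshold=4);print(h,"contact y",np.round(inr(),2),"expect -137",np.round(readout.get_force(),1))
    robot.move_linear(w(RK,0,inr()[1]-.3,33),velocity=.03,threshold=6);print(np.round(inr(),2))
    robot.gripper_to(.07);p=np.array(readout.get_ee_pos());p[2]=.13;robot.move_linear(p,velocity=.2)
print(readout.get_time())
E
```

```text
open 55.6 f 30.001200735569
  y -139.5 [  -0.3 -139.3   34. ] F [-1.4  1.4  5. ]
True contact y [  -0.45 -136.67   33.99] expect -137 [-1.1 -0.8  6.1]
[  -0.44 -136.76   33.75]
54.5333
```

Contact came within 0.3 mm of where it should. Now the 28 packer.

```bash
python3 - <<'E'
from h import *
grab_packer(436.0,-126.0,np.radians(-10.2))
y=lower([-174.6,-173.6,-175.6,-172.6,-176.6])
if y:
    robot.gripper_to(.07);p=np.array(readout.get_ee_pos());p[2]=.13;robot.move_linear(p,velocity=.2)
p=w(ST,0,0,250);robot.move_ptp(p,ori(ST[2],p));np.save("pics/Ct3.npy",cloud("top",grab_frame("top")[1]))
for n,(a,b,c,d) in dict(top=(165,245,250,400),side=(180,320,240,390)).items():
    pic,_=grab_frame(n);A=np.mean([grab_frame(n)[0].astype(float) for _ in range(3)],0);np.save(f"pics/A3{n}.npy",A)
    cv2.imwrite(f"pics/p3{n}.png",cv2.resize(np.uint8(A[a:b,c:d,::-1]),None,fx=4,fy=4,interpolation=cv2.INTER_CUBIC))
    for q in("switch_tip","switch_base"): print(n,q,[(round(r["p"],2),np.round(r["pixel"],1)) for r in tip_of(n,q)[:2]])
print(readout.get_time())
E
```

```text
open 55.8 f 30.00127762556076
  y -174.6 [   0.6 -174.4   41.1] F [ 0.5  0.1 -0.3]
  y -173.6 [  -0.7 -173.4   33. ] F [-1.6  0.8  7.4]
top switch_tip [(0.66, array([235.8, 384.3])), (0.18, array([187.7, 322.5]))]
top switch_base [(0.88, array([221.1, 369.2]))]
side switch_tip []
side switch_base [(0.88, array([302.6, 348.6]))]
63.8
```

```bash
python3 - <<'E'
import cv2,numpy as np
a=cv2.imread("pics/p3top.png");b=cv2.imread("pics/p3side.png")
print(a.shape,b.shape);b=b[:300,:600];o=np.zeros((600,600,3),np.uint8);o[:300]=a[:300,:600];o[300:]=b;cv2.imwrite("pics/p3.png",o)
E
```

```text
(320, 600, 3) (560, 600, 3)
```

View pics/p3.png

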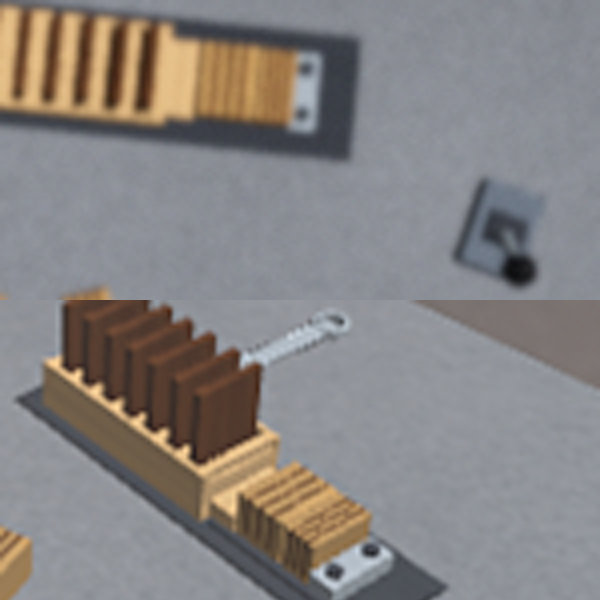

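Both packers stand side by side between the block and the stop, at (240,85) in the top half and (310,510) in the side half. I'll check their heights and locate the switch.

```bash
python3 - <<'E'
from h import *
np.set_printoptions(suppress=True)
C=np.load("pics/Ct3.npy")*1000
c,s=np.cos(RK[2]),np.sin(RK[2]);D=C-[RK[0],RK[1],0];X=c*D[...,0]+s*D[...,1];Y=-s*D[...,0]+c*D[...,1];Z=C[...,2]
for n,y0,y1 in(("44",-156,-118),("28",-187,-163),("stop",-210,-196),("block",-112,-97)):
    m=(abs(X)<24)&(Y>y0)&(Y<y1);q=Z[m];A=np.c_[X[m],Y[m],np.ones(m.sum())];k=np.linalg.lstsq(A,q,rcond=None)[0];print(n,m.sum(),"z med",np.round(np.median(q),1),"mean",q.mean().round(1),"tilt deg",np.degrees(k[:2]).round(2))
B=(C[...,0]>430)&(C[...,0]<570)&(C[...,1]<-290)&(C[...,1]>-430)
for a,b in((12,33),(90,130)):
    m=B&(Z>a)&(Z<b);Q=C[m];print(a,b,m.sum(),np.median(Q,0).round(1),Q[:,2].min().round(),Q[:,2].max().round(),rect(Q[:,:2]/1000))
print("tip z",[at_z("top",(235.8,384.3),z).round(3) for z in(.09,.1)],"base",at_z("top",(221.1,369.2),0).round(4))
print("side base",at_z("side",(302.6,348.6),0).round(4),"side tip@.1",at_z("side",(280.6,346.2),.1).round(4))
E
```

```text
44 189 z med 42.3 mean 42.5 tilt deg [-0.07 -1.88]
28 118 z med 42.5 mean 42.4 tilt deg [ 0.09 -0.55]
stop 70 z med 22.1 mean 22.0 tilt deg [-1.13  4.53]
block 69 z med 20.4 mean 20.0 tilt deg [0.24 4.73]
12 33 291 [ 515.8 -354.2   25. ] 12.0 33.0 (array([ 507.8, -362.1]), 70.1, 52.2, -21.2)
90 130 62 [ 478.4 -347.8  104. ] 92.0 112.0 (array([ 478.3, -349.6]), 23.0, 20.6, -90.0)
tip z [array([ 0.468, -0.368,  0.09 ]), array([ 0.469, -0.364,  0.1  ])] base [ 0.5127 -0.3505  0.    ]
side base [ 0.511  -0.3552  0.    ] side tip@.1 [ 0.4775 -0.3547  0.1   ]
```

Packer tops are at 42.4 mm, the 42 expected, so they're fully down. The ball is at (478,-349,~97), the base is about (509,-360), and the swing direction is -21°. Pushing the lever now.

```bash
cat > sw.py <<'E'
from h import *
SB=[509,-360,np.radians(-21.2)]
def along():
    e=np.array(readout.get_ee_pos())*1000-[*SB[:2],0];return round(np.cos(SB[2])*e[0]+np.sin(SB[2])*e[1],1)
E
python3 - <<'E'
from sw import *
p=w(SB,-78,0,180);robot.move_ptp(p,ori(SB[2]+np.pi/2,p));robot.gripper_to(0)
robot.move_linear(w(SB,-78,0,102),velocity=.15,threshold=10)
for x,th in((-20,25),(36,25)):
    h=robot.move_linear(w(SB,x,0,102),velocity=.06,threshold=th);print(h,along(),np.round(readout.get_force(),1))
robot.move_linear(w(SB,-45,0,102),velocity=.15);robot.move_linear(w(SB,-60,0,190),velocity=.25)
p=w(ST,0,0,250);robot.move_ptp(p,ori(ST[2],p))
C=cloud("top",grab_frame("top")[1])*1000
B=(C[...,0]>430)&(C[...,0]<600)&(C[...,1]<-290)&(C[...,1]>-430)&(C[...,2]>85);Q=C[B];print("ball",np.median(Q,0).round(1),len(Q),readout.get_time())
pic=grab_frame("top")[0][100:300,200:440,::-1];s=grab_frame("side")[0][130:330,200:440,::-1]
cv2.imwrite("pics/s4.png",cv2.resize(np.hstack([pic,s]),(800,333),interpolation=cv2.INTER_CUBIC))
E
```

```text
False -20.2 [ 0.9 -0.2 -0.5]
True 17.9 [-7.6  2.1  1.5]
ball [ 544.4 -373.1  100.8] 64 73.05
```

View pics/s4.png

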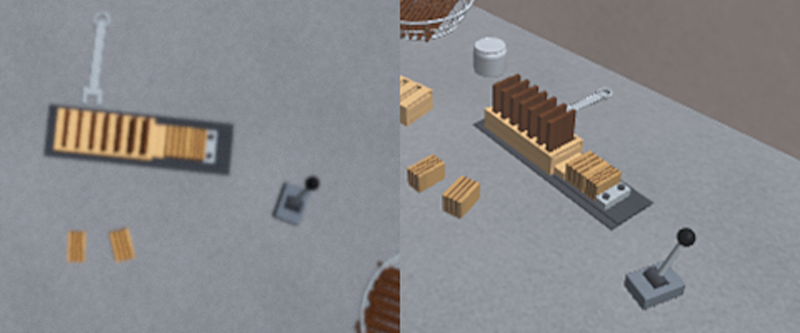

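The lever now leans to the far side at (312,183). It moved freely and then met its hard stop where predicted. The packers, blanks and bystanders are all in place, so I'm handing in.

```bash
python3 -c "
from rig import *
print(robot.sign_off())"
```

```text
the job is handed in; nothing more can be done
None
```

The job is handed in at about 73 s of the 208 s allowed: all five polished blanks are home in the rack's free slots, the 75.4 mm gap is packed with the 28 and 44 mm packers (about 3.4 mm of play), and only then the lever was thrown to its stop; the tin and spanner looked unmoved in the last picture, and the arm never went near the brush, which was out of that picture.

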